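Open the gearbox filler cap

TASK

The gearbox is to be topped up: unscrew the red filler cap by turning it a little less than a quarter turn anticlockwise, lift it straight off its neck and set it down gently, upright, in the middle of the flat aluminium disc, then let go of it. Leave the black cap on the gearbox alone.

Things in the scene. Friction and masses are not known exactly. Their poses are not given: they have to be found in the camera images.
- red_cap_grip (a point): Red filler cap, 80 g, 54 mm high: round ribbed skirt 56 mm across, 20 mm high, with a grip bar on top 46 long, 14 thick, 34 mm high. Point on the cap's axis inside the bar: 12 mm under its top, 22 above the skirt's top, 42 above the underside. x along the bar, y across it, z up. It is free at 55 to 95 (best 75) degrees anticlockwise from the bar lying along the gearbox's x; stop at 100.
- black_cap_grip (a point): The same point of the black cap, which equals the red one in size and shape and sits locked on the gearbox's other neck, 120 mm away (which colour is on which neck varies). It must stay as it is.
- gearbox: Blue gearbox, fixed, 120 x 236 mm, flat top 62 mm up. Origin: centre of underside; x along the short side (shaft sticks out at -x), y the long. Necks 18 mm high at y = +-60 mm take the caps (underside 3 mm above the top, 2 mm play) on a quarter-turn thread: locked with the bar along gearbox x (within 10 degrees), turning easily without rising; once free a cap lifts straight off, clear after 15 mm.
- disc_top (a point): Centre of the upper face of a loose flat disc of bare aluminium, 152 mm in diameter, 15 mm thick, 0.62 kg, lying on the plate; z up.
Mind the look-alikes: they are no part of the job. Of the things that look like the part that bears red_cap_grip, the smaller one is meant.

How it is judged:
On the way, in this order (a step that is already met when the one before it is completed fails the run):
1. the red cap has been turned loose on its neck (angle between the x axis of red_cap_grip and the x axis of gearbox, either way round above 0.6 rad and z of red_cap_grip in the frame of gearbox below 0.117 m), for 0.1 s.
2. the red cap has been lifted clear of its neck, upright (z of red_cap_grip in the frame of gearbox above 0.127 m and angle between red_cap_grip's own z axis and vertical below 0.5 rad), for 0.1 s.
At the end, for the whole second after the job is handed in: The red cap stands upright (within 7 degrees) on the aluminium disc, its axis within 40 mm of the disc's centre, at rest; the black cap is still on its neck (horizontal distance between red_cap_grip and disc_top below 0.04 m and z of red_cap_grip in the frame of disc_top between 0.038 and 0.046 m and angle between red_cap_grip's own z axis and vertical below 0.12 rad and linear speed of red_cap below 0.02 m/s and distance of black_cap_grip from where it was at the start of the episode below 0.012 m); the robot touches nothing.
It fails at once if the black cap is moved from its place (more than 12 mm) or turned loose (more than 35 degrees) (distance of black_cap_grip from where it was at the start of the episode above 0.012 m or angle between the x axis of black_cap_grip and the x axis of gearbox, either way round above 0.61 rad).
It fails at once if the red cap is dropped from more than 25 mm above the disc (horizontal distance between red_cap_grip and disc_top below 0.09 m and z of red_cap_grip in the frame of disc_top above 0.067 m and contact force between the fingers and red_cap below 0.01 N).
It also fails if it takes over 40 s, if anything falls off the work surface, if the arm or the gripper's body presses on something with over 40 N, if the wrist force passes 120 N, or if a joint passes its speed limit or range.

ROBOT

A 6-joint arm with a two-finger parallel gripper is mounted at the origin on a cart in front of the work surface, level with it; the furniture and walls round the work are solid. World frame = base frame: x ahead of the robot, y to its left, z up, the work surface at z = 0. Lengths are in m, angles in rad, forces in N, time in s.
With the tool pointing down it reaches from about 0.35 to 0.975 m from the base axis. Payload 4.9 kg.
Tool frame: the origin (TCP) lies between the finger pads; the fingertips stand 19 mm ahead of it and the grasp point (between the pads) is the TCP; z points along the fingers, y is the line along which they close (so a half turn about z gives the same grasp; the last joint's range is limited). The gripper opens to 85 mm and grips with 20 to 120 N. Pads are 22 mm wide; open, the fingers measure 114 mm over their backs; the gripper's body (76 mm by 85 mm) begins 54 mm behind the grasp point. The pads swing forward as they close: fully open they stand 13 mm farther back than shut.
Start: joints at [-1.348, 0.053, 1.613, -0, 1.476, -0.119], TCP at [0.209, -0.589, 0.25] pointing down, gripper open.
Joint ranges: [-3.01, 3.01], [-1.01, 2.22], [0.06, 2.58], [-1.02, 4.17], [0.09, 2.62], [-3.14, 3.14]. Speed limits (rad/s): [2.57, 2.57, 3.14, 3.14, 3.14, 3.14].

INTERFACE

Orientations are given as a rotation vector (axis times angle).
In Python, from station import ctrl gives the robot as it stands. The module is installed in compiled form; this text tells all that it offers.
- The arm moves only by the tool servo_tool, never from a script. Its argument "increments" is a list that holds one entry, the list of rows, each a list of 5 numbers: the finger opening in cm, from 0 to 8.54, then the shift along the tool's x, y, z in cm, then the turn about the tool's z in degrees. A call has 1 to 5 rows; each row is the pose to reach, as a shift and turn from the pose commanded when the call began, along the tool's axes at that moment; what a row does not reach only later rows make up. A row lasts 1/10 s, in which the tool goes at most 50 mm and 8.59 degrees, less where a joint would pass 70% of its speed; a pose out of reach is approached as far as the arm can. A call with a gripper value outside its range is refused whole. The fingers move at their own pace and stop on an object; "newtons" is the grip in N (left out, the last holds). Time passes only in rows, so rows that repeat a pose let the fingers close. It gives the time, the measured TCP pose, the force, the opening and the grip force at its end, in the units of the state.
- ctrl.get_obs(): the state, without advancing time (a new reading comes with each control period).
- ctrl.get_image(name): name is "side" or "top" or "wrist"; returns a dict with "img" (400x640x3 uint8, red, green, blue), "fx", "fy", "cx", "cy" (pixels), "rvec" (rotation vector, rad) and "tvec" (3), from world to camera coordinates, as OpenCV has them; the wrist camera has in their place "mount" (4x4, takes a point from camera to tool coordinates, whose origin is the TCP and whose axes are the flange's). Camera axes: x right, y down, z forward; pixel columns grow to the right and rows downward; lengths in m; the calibration is good to about 2 mm. A picture is of the moment at which its call begins: read the wrist's pose just before it. There is no depth.
- ctrl.finish_job(): hands the job in; it is judged then, once.
The state is a dict: "t": time; "q": joint angles; "dq": joint speeds; "effort": joint torques, N m; "tool_pos": TCP position; "tool_rot": TCP orientation; "contact_force": force on the tool from outside, world axes, zero at the start; "wrist_torque": the same for the moment, N m; "opening": finger opening in m; "grip_force": force on a finger pad.
Only numpy, scipy, OpenCV 4.12 (cv2) and the standard library are available. Lean on these libraries where they do the work, as an engineer would, in place of code of your own. Each camera call takes 0.05 s, during which the arm holds its last target. There are 200 camera calls.

## Working session

There is one attempt and no reset: what is moved stays moved. The work goes in short steps, Python scripts to look and compute and a tool call to move; the robot and the scene stay as the last step left them, time stands still between calls to the robot, and variables do not carry over. Pictures are saved under pics/ and viewed, at most 10 in all, crops included, and the job is handed in when it is done.

Besides the shell and the picture viewer there is one more tool, called after ">>>" as name(argument=value, ...), one argument or row to a line, values as JSON. servo_tool: Moves the arm, as the interface text tells. Its arguments: {"type":"object","properties":{"increments":{"type":"array"},"newtons":{"type":"number"}},"required":["increments"]}

```bash
mkdir -p pics; cat > h.py <<'E'
import numpy as np, cv2
from scipy.spatial.transform import Rotation as R
from station import ctrl
def snap(n,f):
    o=ctrl.get_obs(); d=ctrl.get_image(n); cv2.imwrite('pics/'+f+'.png',d['img'][:,:,::-1])
    if n=='wrist':
        T=np.eye(4);T[:3,:3]=R.from_rotvec(o['tool_rot']).as_matrix();T[:3,3]=o['tool_pos']
        M=T@np.array(d['mount'])
    else:
        M=np.eye(4);r=R.from_rotvec(np.array(d['rvec']).ravel()).as_matrix();M[:3,:3]=r.T;M[:3,3]=-r.T@np.array(d['tvec']).ravel()
    np.savez('pics/'+f+'.npz',M=M,k=[d['fx'],d['fy'],d['cx'],d['cy']])
def ray(f,u,v):
    z=np.load('pics/'+f+'.npz');fx,fy,cx,cy=z['k'];M=z['M']
    return M[:3,3],M[:3,:3]@np.array([(u-cx)/fx,(v-cy)/fy,1])
def at(f,u,v,h):
    c,d=ray(f,u,v);return (c+d*(h-c[2])/d[2]).round(4)
def proj(f,p):
    z=np.load('pics/'+f+'.npz');fx,fy,cx,cy=z['k'];M=z['M'];q=M[:3,:3].T@(np.array(p)-M[:3,3]);return (q[0]/q[2]*fx+cx,q[1]/q[2]*fy+cy)
E
python3 - <<'E'
from h import *
snap('top','top0');snap('side','side0')
a=cv2.imread('pics/top0.png');b=cv2.imread('pics/side0.png')
cv2.imwrite('pics/both.png',cv2.resize(np.vstack([a,b]),(480*1,600)))
o=ctrl.get_obs();print(o['tool_pos'],R.from_rotvec(o['tool_rot']).as_matrix().round(3),o['t'])
E
```

```text
[ 0.20938268 -0.58831614  0.24916813] [[ 0.942  0.335 -0.   ]
 [ 0.335 -0.942  0.002]
 [ 0.    -0.002 -1.   ]] 0.1
```

View pics/top0.png

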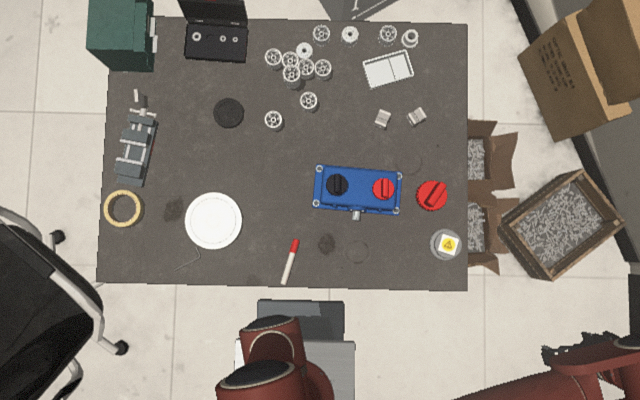

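View pics/side0.png

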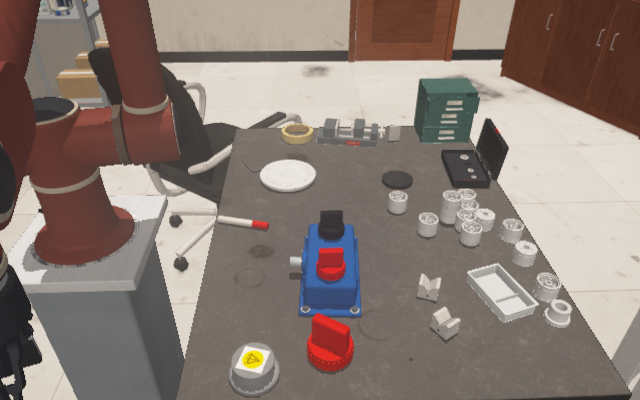

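The top view shows the blue gearbox with a black cap at (337,185) and a red cap at (384,188). A bigger loose red cap lies at (432,195), a big light disc at (213,221), a small dark disc at (228,113) and a stickered can at (446,244). Candidates for the red cap are (384,188), which is smaller and on the gearbox, and (432,195), the larger decoy. I choose (384,188), and for the disc (213,221). Both get a close crop.

```bash
python3 - <<'E'
from h import *
a=cv2.imread('pics/top0.png');b=cv2.imread('pics/side0.png')
z=lambda i,x,y,w,h:cv2.resize(i[y:y+h,x:x+w],(400,300),interpolation=cv2.INTER_CUBIC)
cv2.imwrite('pics/c1.png',np.vstack([np.hstack([z(a,305,152,100,75),z(a,165,185,100,75)]),np.hstack([z(b,280,200,100,75),z(b,240,140,100,75)])]))
g=[at('top0',*p,.062) for p in [(337,185),(384,188)]];print(g)
for p in [(337,184.5),(384,188)]:print(at('top0',*p,.119),at('top0',*p,.085))
print(at('top0',213,221,.015))
E
```

```text
[array([ 0.5612, -0.0991,  0.062 ]), array([ 0.5565, -0.2212,  0.062 ])]
[ 0.556  -0.0961  0.119 ] [ 0.5599 -0.0978  0.085 ]
[ 0.5503 -0.2128  0.119 ] [ 0.554  -0.2178  0.085 ]
[0.4612 0.228  0.015 ]
```

View pics/c1.png

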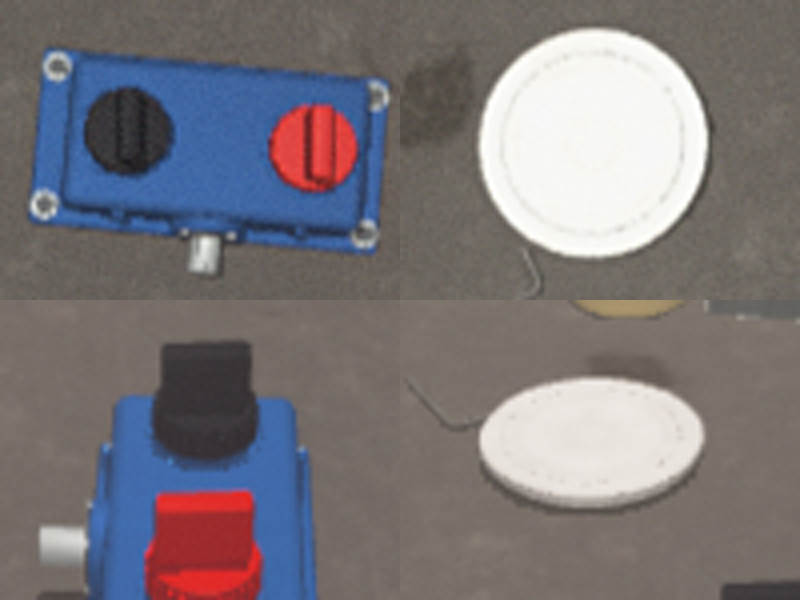

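The crop confirms it: the red cap sits on the gearbox neck with its bar centre near (385,188). The disc is flat, plain and white-silver, centred near (213.6,220.8). Moving to hover over the red cap.

>>> servo_tool(
  increments=[
    [[6, 4.5, -2.4, 0, 5], [6, 9, -4.8, 0, 10], [6, 13.5, -7.2, 0, 15], [6, 18, -9.6, 0, 20], [6, 22.4, -11.9, 0, 24]],
  ],
)

```text
t: 0.6
tool_pos: [0.379, -0.4025, 0.2498]
tool_rot: [-3.139, 0.127, 0.0]
contact_force: [0.7, -0.1, -0.8]
opening: 0.0601
grip_force: 0.0
```

```bash
python3 - <<'E'
from h import *
o=ctrl.get_obs();print(o['tool_pos'],R.from_rotvec(o['tool_rot']).as_matrix().round(3),o['t'])
B=[(319.25,168.5),(399.25,176.5),(316.25,203),(396,210.5)]
P=[at('top0',*b,.012) for b in B];print(P,np.mean(P,0))
for i,j in((0,1),(2,3)):
  d=P[i]-P[j];print(np.degrees(np.arctan2(-d[0],d[1])))
for i,j in((0,2),(1,3)):
  d=P[i]-P[j];print(np.degrees(np.arctan2(d[1],d[0])))
Tm=R.from_rotvec(o['tool_rot']).as_matrix()
print(Tm.T@(np.array([.551,-.2135,.25])-o['tool_pos']))
E
```

```text
[ 0.37896285 -0.40246343  0.24980057] [[ 0.997 -0.081 -0.   ]
 [-0.081 -0.997  0.001]
 [-0.    -0.001 -1.   ]] 0.6
[array([ 0.6105, -0.0527,  0.012 ]), array([ 0.5943, -0.2694,  0.012 ]), array([ 0.5167, -0.0469,  0.012 ]), array([ 0.502 , -0.2616,  0.012 ])] [ 0.555875 -0.15765   0.012   ]
-4.275349651393236
-3.91679341896811
-3.5383045256020056
-4.830419958289922
[ 1.56242465e-01 -2.02218375e-01 -1.43473207e-04]
```

>>> servo_tool(
  increments=[
    [[6, 3.1, -4, 0, 0], [6, 6.2, -8, 0, 0], [6, 9.3, -12, 0, 0], [6, 12.4, -16, 0, 0], [6, 15.6, -20, 0, 0]],
  ],
)

```text
t: 1.1
tool_pos: [0.5474, -0.2176, 0.2499]
tool_rot: [-3.139, 0.121, 0.001]
contact_force: [-0.0, -0.8, 0.5]
opening: 0.0603
grip_force: 0.0
```

>>> servo_tool(
  increments=[
    [[6, 0, 0, 0, 0], [6, 0, 0, 0, 0]],
  ],
)

```text
t: 1.3
tool_pos: [0.5468, -0.2185, 0.2496]
tool_rot: [-3.139, 0.117, 0.002]
contact_force: [-0.6, 0.2, 0.3]
opening: 0.0602
grip_force: 0.0
```

```bash
python3 - <<'E'
from h import *
snap('wrist','w1');o=ctrl.get_obs();print(o['tool_pos'],o['tool_rot'])
i=cv2.imread('pics/w1.png')
for p in [(.551,-.2135,.119),(.5516,-.2175,.119),(.56,-.097,.119)]:print(proj('w1',p))
cv2.imwrite('pics/w1v.png',cv2.resize(i,(800,500)))
E
```

```text
[ 0.54631311 -0.21946536  0.24971084] [-3.13927327e+00  1.20080509e-01  1.99231743e-03]
(np.float64(304.76710033144997), np.float64(188.51836087186223))
(np.float64(309.73282278411705), np.float64(187.4364365256241))
(np.float64(157.5332382779653), np.float64(188.23195038290902))
```

View pics/w1v.png

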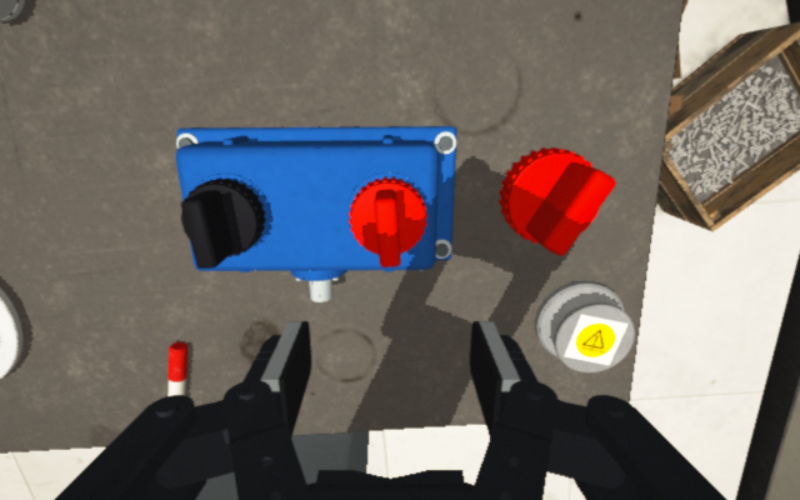

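The wrist view (scaled 1.25x) shows the red cap skirt centred near (388,217) and its bar top near (390,240), the black cap to the left and the larger red decoy at (560,200). I'll enlarge the target.

```bash
python3 - <<'E'
from h import *
i=cv2.imread('pics/w1.png')
cv2.imwrite('pics/w1c.png',cv2.resize(i[130:220,260:380],(800,600),interpolation=cv2.INTER_CUBIC))
c=np.array([.5516,-.2175,0]);a=np.radians(-4.1);x=np.array([np.cos(a),np.sin(a),0])
y=np.array([-x[1],x[0],0])
for nm,s,t,h in [('far',.023,0,.119),('near',-.023,0,.119),('skirtL',0,.028,.085),('skirtR',0,-.028,.085),('skirtnear',-.028,0,.085),('skF',.028,0,.085)]:
  u,v=proj('w1',c+s*x+t*y+[0,0,h]);print(nm,((u-260)*800/120,(v-130)*800/120))
E
```

```text
far (np.float64(330.39939605691717), np.float64(192.6351191605708))
near (np.float64(332.64138981777063), np.float64(562.6997357917706))
skirtL (np.float64(123.13459875161016), np.float64(308.27332756398624))
skirtR (np.float64(543.3897231711132), np.float64(306.84552790791105))
skirtnear (np.float64(334.36563292276867), np.float64(504.70498784092456))
skF (np.float64(332.03284553998435), np.float64(97.89047741699808))
```

View pics/w1c.png

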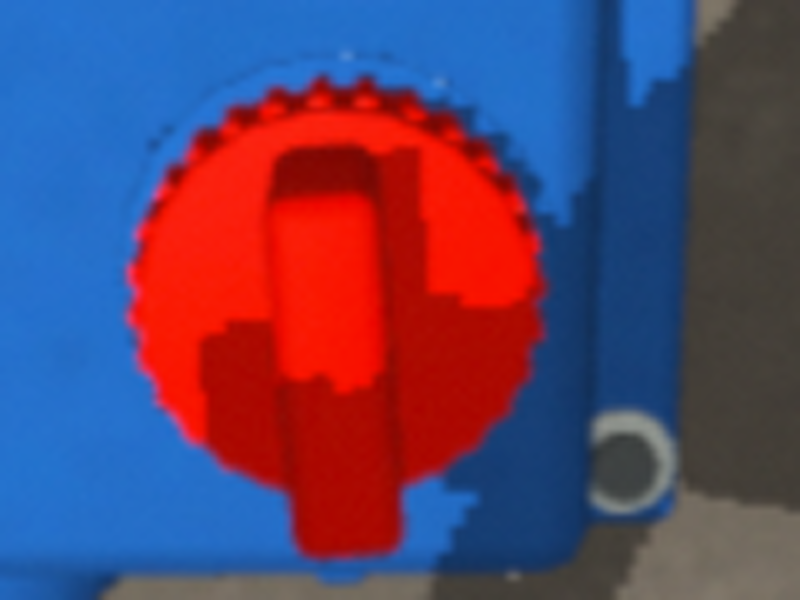

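Crop: bar top runs from (325,193) to (348,556), matching the prediction within 1 mm. The cap is at about (0.552,-0.218), with the bar about 3.5° anticlockwise of the tool. Descending.

>>> servo_tool(
  increments=[
    [[5, 0.5, -0.2, 3, -3.5], [5, 0.5, -0.2, 6, -3.5], [5, 0.5, -0.2, 9, -3.5], [5, 0.5, -0.2, 10, -3.5], [5, 0.5, -0.2, 10, -3.5]],
  ],
)

```text
t: 1.85
tool_pos: [0.5499, -0.2185, 0.1483]
tool_rot: [-3.14, 0.028, 0.006]
contact_force: [0.1, 0.6, 0.1]
opening: 0.0502
grip_force: 0.0
```

>>> servo_tool(
  increments=[
    [[5, 0, 0, 0, 0], [5, 0, 0, 0, 0]],
  ],
)

```text
t: 2.05
tool_pos: [0.5527, -0.219, 0.1527]
tool_rot: [3.14, -0.026, 0.005]
contact_force: [-0.5, 0.2, -0.2]
opening: 0.0504
grip_force: 0.0
```

>>> servo_tool(
  increments=[
    [[5, 0, 0.0, 2, 0], [5, 0, 0.0, 3.5, 0], [5, 0, 0.0, 4.0, 0], [5, 0, 0, 4.0, 0], [5, 0, 0, 4.0, 0]],
  ],
)

```text
t: 2.55
tool_pos: [0.5521, -0.2181, 0.1109]
tool_rot: [3.141, -0.025, 0.001]
contact_force: [-0.1, 0.4, 0.5]
opening: 0.0501
grip_force: 0.0
```

```bash
python3 - <<'E'
from h import *
o=ctrl.get_obs();print(o['tool_pos'],o['tool_rot'],o['contact_force'],o['q'])
snap('side','s2');snap('wrist','w2')
a=cv2.imread('pics/s2.png')[190:310,240:400];b=cv2.imread('pics/w2.png')
cv2.imwrite('pics/s2c.png',np.hstack([cv2.resize(a,(400,300),interpolation=cv2.INTER_CUBIC),cv2.resize(b,(400,300))]))
E
```

```text
[ 0.55209028 -0.21813245  0.11087597] [ 3.14112768e+00 -2.49935198e-02  1.02198557e-03] [-0.09472771  0.40597453  0.45775909] [-5.01595105e-01  1.03729020e-01  1.80176580e+00 -1.42278741e-05
  1.23535169e+00  1.08511929e+00]
```

View pics/s2c.png

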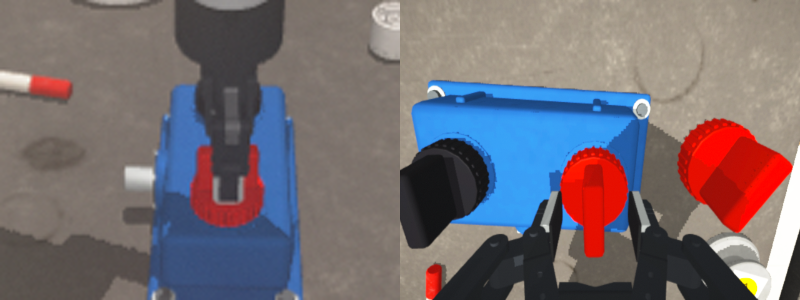

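The bar stands centred between the pads, with the black cap and the decoy well clear. Closing.

>>> servo_tool(
  increments=[
    [[1, 0, 0, 0, 0], [1, 0, 0, 0, 0], [1, 0, 0, 0, 0], [1, 0, 0, 0, 0], [1, 0, 0, 0, 0]],
  ],
  newtons=50,
)

```text
t: 3.15
tool_pos: [0.552, -0.2181, 0.1108]
tool_rot: [3.141, -0.025, 0.001]
contact_force: [-0.6, -0.2, 1.8]
opening: 0.0132
grip_force: 49.1
```

>>> servo_tool(
  increments=[
    [[1, 0, 0, 0, -7], [1, 0, 0, 0, -14], [1, 0, 0, 0, -21], [1, 0, 0, 0, -28], [1, 0, 0, 0, -35]],
  ],
)

```text
t: 3.65
tool_pos: [0.5522, -0.2185, 0.1108]
tool_rot: [3.0, 0.928, 0.001]
contact_force: [-0.1, -1.5, 2.1]
opening: 0.0133
grip_force: 49.1
```

>>> servo_tool(
  increments=[
    [[1, 0, 0, 0, -7], [1, 0, 0, 0, -14], [1, 0, 0, 0, -21], [1, 0, 0, 0, -28], [1, 0, 0, 0, -36]],
  ],
)

```text
t: 4.15
tool_pos: [0.5523, -0.2184, 0.1108]
tool_rot: [2.566, 1.81, 0.001]
contact_force: [0.2, -1.3, 1.2]
opening: 0.0133
grip_force: 49.1
```

>>> servo_tool(
  increments=[
    [[1, 0, 0, 0, 0], [1, 0, 0, 0, 0], [1, 0, 0, 0, 0]],
  ],
)

```text
t: 4.45
tool_pos: [0.5522, -0.2182, 0.1108]
tool_rot: [2.573, 1.801, 0.001]
contact_force: [0.9, -1.0, 3.1]
opening: 0.0132
grip_force: 49.3
```

```bash
python3 - <<'E'
from h import *
o=ctrl.get_obs();print(o['tool_pos'],o['contact_force'],o['wrist_torque'],o['grip_force'],o['t']);print(R.from_rotvec(o['tool_rot']).as_matrix().round(3))
E
```

```text
[ 0.55215784 -0.21822802  0.110821  ] [ 0.90341798 -0.99689007  3.14928047] [-0.13789542 -0.17933803 -0.02293098] 49.32736873626709 4.45
[[ 0.343  0.94   0.001]
 [ 0.94  -0.343 -0.001]
 [-0.     0.001 -1.   ]]
```

Tool yaw is now 70°, so the cap is about 74° from the gearbox x axis. Lifting straight up.

>>> servo_tool(
  increments=[
    [[1, 0, 0, -0.7, 0], [1, 0, 0, -1.4, 0], [1, 0, 0, -2.1, 0], [1, 0, 0, -2.8, 0], [1, 0, 0, -3.5, 0]],
  ],
)

```text
t: 4.95
tool_pos: [0.5517, -0.2179, 0.1459]
tool_rot: [-2.572, -1.804, 0.0]
contact_force: [0.7, 0.7, -0.6]
opening: 0.0131
grip_force: 48.8
```

>>> servo_tool(
  increments=[
    [[1, 0, 0, -1.5, 0], [1, 0, 0, -3, 0], [1, 0, 0, -4.5, 0], [1, 0, 0, -5, 0], [1, 0, 0, -5, 0]],
  ],
)

```text
t: 5.45
tool_pos: [0.5525, -0.2184, 0.1973]
tool_rot: [2.57, 1.802, 0.002]
contact_force: [-0.2, -0.2, -1.7]
opening: 0.013
grip_force: 48.8
```

```bash
python3 - <<'E'
from h import *
o=ctrl.get_obs();print(o['tool_pos'],o['contact_force'],o['grip_force'],o['opening'])
Tm=R.from_rotvec(o['tool_rot']).as_matrix()
snap('side','s3')
for f,u,v in (('top0',213.6,220.8),('side0',240+592/4-0,140+140/4)):
  p=at(f,u,v,.015);print(p,Tm.T@(np.array([p[0],p[1],o['tool_pos'][2]])-o['tool_pos']))
E
```

```text
[ 0.55249812 -0.21838595  0.19725792] [-0.24620993 -0.17885607 -1.73053021] 48.803136348724365 0.012994587455079457
[0.4617 0.2264 0.015 ] [ 0.38725343 -0.23688138 -0.00091369]
[0.7339 0.2063 0.015 ] [ 4.61080003e-01  2.58844836e-02 -1.46516396e-04]
```

>>> servo_tool(
  increments=[
    [[1, 2, -1.2, -1, 0], [1, 5, -3.1, -1.5, 0], [1, 8.4, -5.2, -1.5, 0], [1, 12, -7.4, -1.5, 0], [1, 15.6, -9.6, -1.5, 0]],
  ],
)

```text
t: 6.0
tool_pos: [0.5135, -0.0372, 0.2092]
tool_rot: [-2.572, -1.802, 0.002]
contact_force: [0.7, 0.1, -0.6]
opening: 0.0133
grip_force: 48.8
```

>>> servo_tool(
  increments=[
    [[1, 3.6, -2.2, 0, 0], [1, 7.2, -4.4, 0, 0], [1, 10.8, -6.6, 0, 0], [1, 14.4, -8.8, 0, 0], [1, 18, -11, 0, 0]],
  ],
)

```text
t: 6.5
tool_pos: [0.4713, 0.1696, 0.2093]
tool_rot: [-2.572, -1.803, 0.002]
contact_force: [0.0, -0.2, -1.3]
opening: 0.0132
grip_force: 48.8
```

>>> servo_tool(
  increments=[
    [[1, 2.5, -1.5, 0, 0], [1, 4, -2.5, 0, 0], [1, 5.1, -3.1, 0, 0], [1, 5.1, -3.1, 0, 0], [1, 5.1, -3.1, 0, 0]],
  ],
)

```text
t: 7.0
tool_pos: [0.4607, 0.2261, 0.2098]
tool_rot: [2.572, 1.804, -0.002]
contact_force: [0.1, -0.0, -1.4]
opening: 0.0134
grip_force: 48.9
```

```bash
python3 - <<'E'
from h import *
o=ctrl.get_obs();print(o['tool_pos'],o['tool_rot'],o['contact_force'],o['grip_force'],o['opening'])
print(at('side0',288,174,.015))
snap('wrist','w4');snap('top','t4')
print('disc centre in wrist',proj('w4',(.4617,.2264,.015)))
a=cv2.imread('pics/w4.png');b=cv2.imread('pics/t4.png')[170:260,150:270]
cv2.imwrite('pics/w4v.png',np.hstack([cv2.resize(a,(480,300)),cv2.resize(b,(320,300))]))
E
```

```text
[0.46072792 0.22611427 0.20981016] [ 2.57201825e+00  1.80356453e+00 -1.68563841e-03] [ 0.10857317 -0.02983194 -1.44080434] 48.857043385505676 0.013425112216872773
[0.4629 0.2214 0.015 ]
disc centre in wrist (np.float64(314.03018199819843), np.float64(172.49093703987694))
```

View pics/w4v.png

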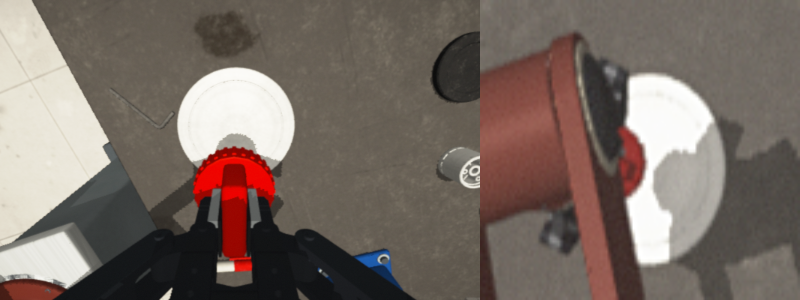

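The wrist view shows the cap held upright; the disc centre at (315,167) is within about 3 mm of the prediction. Lowering.

>>> servo_tool(
  increments=[
    [[1, 0, 0, 3, 0], [1, 0, 0, 6.5, 0], [1, 0, 0, 10, 0], [1, 0, 0, 12.5, 0], [1, 0, 0, 13.5, 0]],
  ],
)

```text
t: 7.6
tool_pos: [0.459, 0.225, 0.0721]
tool_rot: [-2.572, -1.801, 0.008]
contact_force: [-0.8, -0.1, -2.2]
opening: 0.0128
grip_force: 48.9
```

>>> servo_tool(
  increments=[
    [[1, 0, 0, 0.2, 0], [1, 0, 0, 0.4, 0], [1, 0, 0, 0.6, 0], [1, 0, 0, 0.8, 0], [1, 0, 0, 0.9, 0]],
  ],
)

```text
t: 8.1
tool_pos: [0.4613, 0.2268, 0.0671]
tool_rot: [2.572, 1.804, 0.002]
contact_force: [-0.4, -0.5, -1.6]
opening: 0.0135
grip_force: 48.9
```

>>> servo_tool(
  increments=[
    [[1, 0, 0, 0.1, 0], [1, 0, 0, 0.2, 0], [1, 0, 0, 0.3, 0], [1, 0, 0, 0.3, 0]],
  ],
)

```text
t: 8.5
tool_pos: [0.4606, 0.2266, 0.0631]
tool_rot: [-2.572, -1.804, 0.001]
contact_force: [-0.5, 0.2, -1.5]
opening: 0.0132
grip_force: 48.9
```

No contact yet, so down another couple of millimetres in small steps.

>>> servo_tool(
  increments=[
    [[1, 0, 0, 0.1, 0], [1, 0, 0, 0.2, 0], [1, 0, 0, 0.2, 0]],
  ],
)

```text
t: 8.8
tool_pos: [0.4606, 0.2266, 0.0611]
tool_rot: [-2.572, -1.804, 0.001]
contact_force: [-0.2, -0.8, -1.3]
opening: 0.0133
grip_force: 48.9
```

>>> servo_tool(
  increments=[
    [[1, 0, 0, 0.1, 0], [1, 0, 0, 0.1, 0], [1, 0, 0, 0.1, 0]],
  ],
)

```text
t: 9.1
tool_pos: [0.4609, 0.2267, 0.0605]
tool_rot: [2.572, 1.804, 0.001]
contact_force: [-0.3, 0.6, 1.2]
opening: 0.013
grip_force: 49.0
```

Contact (the force is now +1.2 N, up from -1.3). Releasing and backing off.

>>> servo_tool(
  increments=[
    [[2, 0, 0, 0, 0], [3.5, 0, 0, 0, 0], [5, 0, 0, 0, 0], [5, 0, 0, 0, 0], [5, 0, 0, 0, 0]],
  ],
)

```text
t: 9.6
tool_pos: [0.4607, 0.2266, 0.0603]
tool_rot: [-2.572, -1.804, 0.0]
contact_force: [-0.5, -0.2, 0.6]
opening: 0.0501
grip_force: 0.0
```

>>> servo_tool(
  increments=[
    [[5, 0, 0, -1, 0], [5, 0, 0, -3, 0], [5, 0, 0, -6, 0], [5, 0, 0, -10, 0], [5, 0, 0, -14, 0]],
  ],
)

```text
t: 10.1
tool_pos: [0.4604, 0.2265, 0.2021]
tool_rot: [-2.572, -1.804, 0.0]
contact_force: [0.2, 0.8, 0.4]
opening: 0.0501
grip_force: 0.0
```

>>> servo_tool(
  increments=[
    [[5, 0, 0, 0, 0], [5, 0, 0, 0, 0], [5, 0, 0, 0, 0]],
  ],
)

```text
t: 10.4
tool_pos: [0.4601, 0.2264, 0.1993]
tool_rot: [-2.572, -1.804, 0.003]
contact_force: [-0.2, 0.2, -1.2]
opening: 0.05
grip_force: 0.0
```

```bash
python3 - <<'E'
from h import *
o=ctrl.get_obs();print(o['tool_pos'],o['contact_force'],o['t'])
snap('side','s5');snap('wrist','w5')
a=cv2.imread('pics/w5.png');b=cv2.imread('pics/s5.png')[100:280,220:412]
cv2.imwrite('pics/w5v.png',np.hstack([cv2.resize(a,(480,300)),cv2.resize(b,(320,300))]))
print(proj('w5',(.4617,.2264,.069)),proj('w5',(.4617,.2264,.015)))
E
```

```text
[0.46006306 0.22639615 0.19934794] [-0.17508571  0.20295761 -1.16996818] 10.4
(np.float64(315.9231869244312), np.float64(192.91498546131015)) (np.float64(315.44782148535444), np.float64(175.18148924848526))
```

View pics/w5v.png

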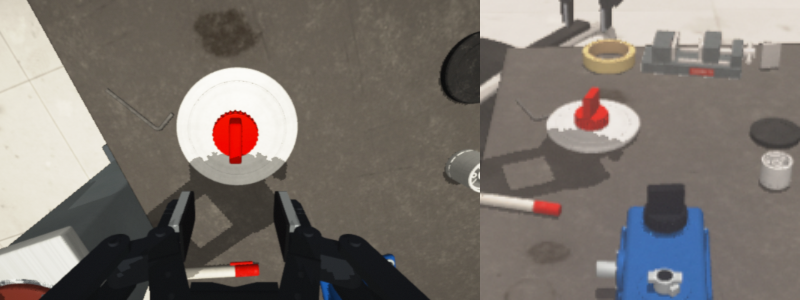

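The red cap stands upright in the middle of the disc, with its skirt centre at (236,132) in the left view. The black cap is still in place and the gripper is clear.

```bash
python3 -c "
from station import ctrl
print(ctrl.finish_job())"
```

```text
the job is handed in; nothing more can be done
None
```

The red filler cap is unscrewed, lifted off and standing upright in the middle of the aluminium disc, the black cap is untouched, and the job is handed in at about 10.5 s; no verdict was returned.

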